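# Fold open the sample carton

### The arm

A 7-joint arm with a two-finger parallel gripper is mounted at the origin on a cart in front of the work surface, level with it; the furniture and walls round the work are solid. World frame = base frame: x ahead of the robot, y to its left, z up, the work surface at z = 0. Lengths are in m, angles in rad, forces in N, time in s.
With the tool pointing down it reaches from about 0.4 to 0.85 m from the base axis. Payload 6.9 kg.
Tool frame: the origin (TCP) lies at the very end of the fingers, on their centre line; the grasp point (between the pads) lies 19 mm behind it; z points along the fingers, y is the line along which they close (so a half turn about z gives the same grasp; the last joint's range is limited). The gripper opens to 85 mm and grips with 20 to 120 N. Pads are 22 mm wide; open, the fingers measure 114 mm over their backs; the gripper's body (76 mm by 85 mm) begins 54 mm behind the grasp point. The pads swing forward as they close: fully open they stand 13 mm farther back than shut.
Start: joints at [-1.141, 0.507, -0.238, 1.5, 0.126, 1.149, -0.155], TCP at [0.199, 0.592, 0.231] pointing down, gripper open.
Joint ranges: [-3.08, 3.08], [-0.24, 2.05], [-1.43, 1.35], [0, 2.5], [-1.52, 4.66], [0.17, 1.96], [-2.89, 2.89]. Speed limits (rad/s): [2.39, 2.39, 3.14, 3.14, 3.14, 3.14, 3.14].

### API

Orientations are given as a unit quaternion [w, x, y, z].
In Python, from bench import manip gives the robot as it stands. The module is installed in compiled form; this text tells all that it offers.
- The arm moves only by the tool arm_command, never from a script. Its argument "moves" is a list of rows, each an object with "twist": the turn, a rotation vector about the world's x, y, z in rad, a list of three; "dp": the shift along the world's x, y, z in mm, a list of three; "hand": the opening in per cent of the stroke, from 0 (shut) to 100 (fully open). A call has 1 to 8 rows; each row shifts and turns the commanded pose from where the row before left it; what a row does not reach is not made up. A row lasts 1/12 s, in which the tool goes at most 41.7 mm and 7.16 degrees, less where a joint would pass 70% of its speed; a pose out of reach is approached as far as the arm can. A call with a gripper value outside its range is refused whole. The fingers move at their own pace and stop on an object; "squeeze" is the grip in N (left out, the last holds). Time passes only in rows, so rows that do not move let the fingers close. It gives the time, the measured TCP pose, the force, the opening and the grip force at its end, in the units of the state.
- manip.read_state(): the state, without advancing time (a new reading comes with each control period).
- manip.camera(name): name is "scene" or "top"; returns a dict with "pixels" (400x640x3 uint8, blue, green, red), "camera_matrix" (3x3 intrinsics, pixels), "dist_coeffs" ([k1, k2, p1, p2, k3] as OpenCV has them; the pictures are not rectified), "world_to_cam" (4x4, takes a point from world to camera coordinates). Camera axes: x right, y up, looking along -z (the intrinsics and any distortion apply to the point x, -y, -z); pixel columns grow to the right and rows downward; lengths in m; the calibration is good to about 2 mm. A picture is of the moment at which its call begins. There is no depth.
- manip.sign_off(): hands the job in; it is judged then, once.
The state is a dict: "time": time; "q": joint angles; "joint_vel": joint speeds; "effort": joint torques, N m; "tool_pos": TCP position; "ee_rot": TCP orientation; "contact_force": force on the tool from outside, world axes, zero at the start; "wrist_torque": the same for the moment, N m; "opening": opening from 0.0 (shut) to 1.0 (fully open); "grasp_force": force on a finger pad.
Only numpy, scipy, OpenCV 4.12 (cv2) and the standard library are available. Lean on these libraries where they do the work, as an engineer would, in place of code of your own. Each camera call takes 0.05 s, during which the arm holds its last target. There are 200 camera calls.

### The job

A heavy cardboard carton of finned strips waits to be measured, its two top flaps cut but still over the opening. Swing the large upper flap open first, then the smaller one beneath it, folding each right back until it meets its stop, so that the strips lie exposed. Do it gently: the carton and the strips in it stay where they are, and the things beside it are left alone.

Things in the scene. Friction and masses are not known exactly. Their poses are not given: they have to be found in the camera images.
- carton: Plain brown cardboard carton, loose, 1.6 kg with a packed lower layer; 170 (own x) x 180 (own y) x 110 mm (z), walls 5 mm. Origin: centre of its underside; z up. Inside, a flat card layer 35 mm above the underside carries the strips, whose tops are 52 mm above the underside. Yaw 0 puts the outer flap's hinge on the left (+y) wall and the inner flap's hinge on the right (-y) wall.
- outer_flap (a joint): Hinge angle of the large upper flap, a 4 mm board 166 mm wide (along x), 172 mm long, hinged on top of the carton's +y wall and covering the whole opening and the inner flap. 0 = closed flat, 1.57 = upright, grows as it swings up and over towards +y. Begins ajar (0.25 to 0.45). The stiff crease (0.09 N m) holds it where it is left. Firm stop between 2.22 and 2.4 rad; pushing on there tips or drags the carton.
- inner_flap (a joint): Hinge angle of the small lower flap, a 4 mm board 166 mm wide (along x), 95 mm long, hinged on top of the carton's -y wall and covering that half of the opening. 0 = closed flat, grows as it swings up and over towards -y. Begins shut or nearly so (0 to 0.04). The stiff crease (0.10 N m) holds it where it is left. Firm stop between 2.22 and 2.4 rad; pushing on there tips or drags the carton.
- outer_flap_hinge (a point): Middle of the outer flap's hinge line, at the middle of the board's thickness: (0, 88, 117.5) mm in the carton's frame. The hinge line runs along the carton's x.
- outer_flap_edge (a point): Middle of the outer flap's free edge, at the middle of the board's thickness, 172 mm from the hinge line.
- inner_flap_hinge (a point): Middle of the inner flap's hinge line, at the middle of the board's thickness: (0, -88, 112.5) mm in the carton's frame. The hinge line runs along the carton's x.
- inner_flap_edge (a point): Middle of the inner flap's free edge, at the middle of the board's thickness, 95 mm from the hinge line.
- strip_a: Finned aluminium strip, 23 x 106 x 17 mm, loose in the carton on its card layer. Origin: centre of its underside, length along y.
- strip_b: Finned aluminium strip, 23 x 100 x 17 mm, loose in the carton on its card layer. Origin: centre of its underside, length along y.
- sticky_notes: Bystander: block of sticky notes, 48 x 74 x 19 mm, on the table to the left of the carton. Origin: centre of its underside.
- loupe: Bystander: black eye loupe, 40 mm across, 36 mm high, on the table to the left of the carton. Origin: centre of its underside.
- marker: Bystander: black marker, 17 x 134 x 17 mm, on the table to the right of the carton. Origin: centre of its underside, length along y.

How it is judged:
By the outcome, as a careful person would: the job done as asked, in the order asked, and still so for the second after the job is handed in, with the robot touching nothing.
It also fails if it takes over 58 s, if anything falls off the work surface, if the arm or the gripper's body presses on something with over 40 N, if the wrist force passes 120 N, or if a joint passes its speed limit or range.

## Working session

There is one attempt and no reset: what is moved stays moved. The work goes in short steps, Python scripts to look and compute and a tool call to move; the robot and the scene stay as the last step left them, time stands still between calls to the robot, and variables do not carry over. Pictures are saved under pics/ and viewed, at most 10 in all, crops included, and the job is handed in when it is done.

Besides the shell and the picture viewer there is one more tool, called after "Emit:" as name([rows], argument=value, ...), one row to a line, values as JSON. arm_command: Moves the arm, as the interface text tells. Its arguments: {"type":"object","properties":{"moves":{"type":"array"},"squeeze":{"type":"number"}},"required":["moves"]}

```bash
mkdir -p pics
python3 - <<'E'
from bench import manip
import cv2,numpy as np
for n in("scene","top"):
    c=manip.camera(n);cv2.imwrite(f"pics/{n}0.png",c["pixels"]);np.savez(n+"0.npz",**c)
    print(n,np.round(c["camera_matrix"],1).tolist(),np.round(c["dist_coeffs"],3),np.round(np.linalg.inv(c["world_to_cam"]),3).tolist())
s=manip.read_state();print(s)
E
```

```text
scene [[498.8, 0.0, 321.7], [0.0, 498.8, 201.9], [0.0, 0.0, 1.0]] [-0.051  0.     0.     0.     0.   ] [[0.513, 0.618, -0.596, -0.2], [-0.858, 0.359, -0.366, -0.483], [-0.012, 0.699, 0.715, 0.958], [0.0, 0.0, 0.0, 1.0]]
top [[372.5, 0.0, 314.4], [0.0, 372.5, 201.5], [0.0, 0.0, 1.0]] [-0.011  0.     0.     0.     0.   ] [[0.003, 0.988, -0.156, 0.394], [-1.0, 0.002, -0.006, -0.053], [-0.006, 0.156, 0.988, 0.936], [0.0, 0.0, 0.0, 1.0]]
{'time': 0.1, 'q': array([-1.1404872 ,  0.50827991, -0.23750008,  1.5010329 ,  0.1256811 ,
        1.14890144, -0.15480788]), 'joint_vel': array([ 9.61909527e-04, -2.57120275e-03, -2.93724628e-03, -2.87325036e-03,
       -2.31361911e-06, -7.62321502e-04, -1.21667196e-03]), 'effort': array([-4.29809239e-03, -6.21834183e+01, -2.19372600e+00, -2.50205147e+01,
        1.28139331e-02,  7.86344230e-03, -3.67566611e-05]), 'tool_pos': array([0.19939073, 0.59186422, 0.23049926]), 'ee_rot': array([-1.20149216e-04,  1.61707015e-01,  9.86838473e-01, -8.09828294e-04]), 'contact_force': array([ 0.81424591, -0.4193129 , -0.18131837]), 'wrist_torque': array([-0.00050431, -0.01646069, -0.02941334]), 'grasp_force': 0.0, 'opening': 0.9984814993831564}
```

View pics/scene0.png

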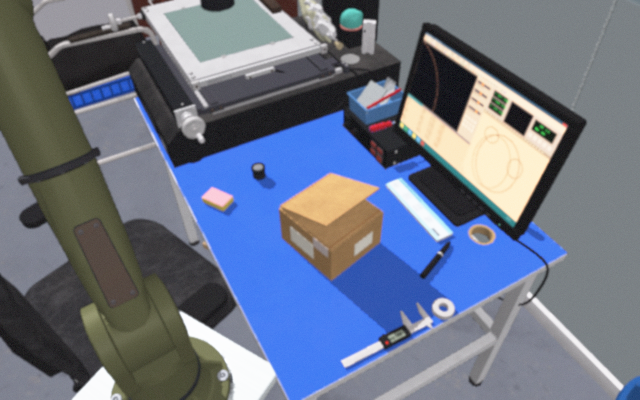

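View pics/top0.png

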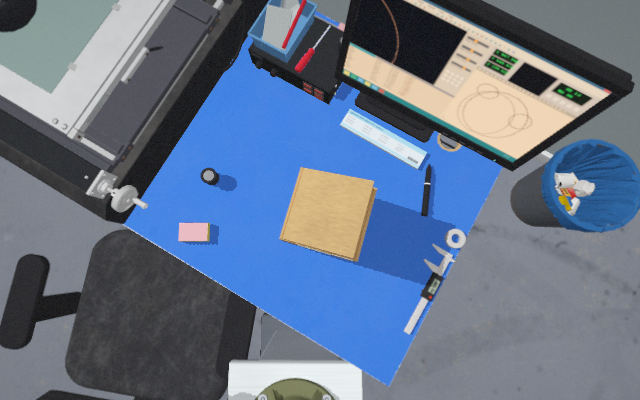

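The scene view shows the carton at about (330,225) with its flap edge raised on the right. The top view shows the carton at about (328,214), the pink notes at (194,232), the loupe at (209,176) and the marker at (428,190). I'll zoom in on both.

```bash
cat > h.py <<'E'
import numpy as np,cv2
def load(n): return dict(np.load(n))
def ray(c,uv):
    p=cv2.undistortPoints(np.array([[uv]],float),c["camera_matrix"],c["dist_coeffs"])[0,0]
    T=np.linalg.inv(c["world_to_cam"]); return T[:3,3],T[:3,:3]@np.array([p[0],-p[1],-1])
def onz(c,uv,z):
    o,d=ray(c,uv); return o+d*(z-o[2])/d[2]
def tri(c1,u1,c2,u2):
    o1,d1=ray(c1,u1);o2,d2=ray(c2,u2)
    s=np.linalg.lstsq(np.c_[d1,-d2],o2-o1,rcond=None)[0]
    a,b=o1+d1*s[0],o2+d2*s[1]; return (a+b)/2,np.linalg.norm(a-b)
def proj(c,P):
    q=c["world_to_cam"]@np.r_[P,1]; v=np.array([[q[0],-q[1],-q[2]]])
    return cv2.projectPoints(v,np.zeros(3),np.zeros(3),c["camera_matrix"],c["dist_coeffs"])[0][0,0]
E
python3 - <<'E'
import cv2,numpy as np
a=cv2.imread("pics/scene0.png")[165:285,265:395];b=cv2.imread("pics/top0.png")[155:275,265:395]
cv2.imwrite("pics/z0.png",cv2.resize(np.hstack([a,b]),None,fx=3,fy=3,interpolation=cv2.INTER_CUBIC))
E
```

```text
(no output)
```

View pics/z0.png

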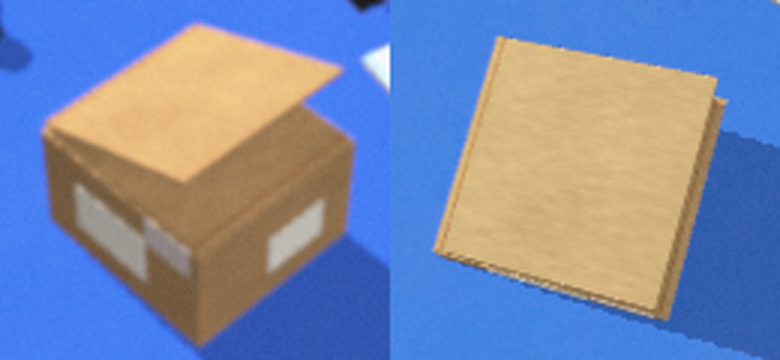

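Run:
```python
from h import *
s,t=load("scene0.npz"),load("top0.npz")
np.set_printoptions(precision=4,suppress=True)
for n,a,b in[("flapN",(326.3,225.7),(354.3,258.3)),("flapF",(379,188.3),(374,181)),("RN",(331,248.3),(358.3,261.7)),("RF",(383,212.7),(377.3,188.3)),("LN",(279.7,208.3),(280,239))]: print(n,*tri(s,a,t,b))
for n,uv in[("RN",(358.3,261.7)),("RF",(377.3,188.3)),("LN",(280,239)),("LF",(301.3,167.7))]: print(n,onz(t,uv,.112))
def hsv(c): return cv2.cvtColor(c["pixels"],cv2.COLOR_BGR2HSV)
for n,uv,z in[("notes",(194,232),.019),("loupe",(209,176),.036),("mk1",(429,168),.017),("mk2",(424,213),.017)]: print(n,onz(t,uv,z))
```

```text
flapN [ 0.3975 -0.1274  0.1766] 0.002853271914352548
flapF [ 0.5574 -0.1712  0.1732] 0.0024023900325684925
RN [ 0.3908 -0.1422  0.1179] 0.0019243414404165598
RF [ 0.555  -0.1887  0.1044] 0.0033901033216485036
LN [0.4408 0.0283 0.1078] 0.0007900493795462873
RN [ 0.3914 -0.1436  0.112 ]
RF [ 0.5546 -0.1888  0.112 ]
LN [0.4403 0.0282 0.112 ]
LF [ 0.6019 -0.0174  0.112 ]
notes [0.462  0.2501 0.019 ]
loupe [0.5996 0.2146 0.036 ]
mk1 [ 0.6256 -0.3365  0.017 ]
mk2 [ 0.5108 -0.319   0.017 ]
```

Emit:
arm_command([
  {"twist": [0,0,0.007],"dp": [25,-29,12],"hand": 0},
  {"twist": [0,0,0.007],"dp": [25,-29,12],"hand": 0},
  {"twist": [0,0,0.007],"dp": [25,-29,12],"hand": 0},
  {"twist": [0,0,0.007],"dp": [25,-29,12],"hand": 0},
  {"twist": [0,0,0.007],"dp": [25,-29,12],"hand": 0},
  {"twist": [0,0,0.007],"dp": [25,-29,12],"hand": 0},
  {"twist": [0,0,0.007],"dp": [25,-29,12],"hand": 0},
  {"twist": [0,0,0.007],"dp": [25,-29,12],"hand": 0},
], squeeze=20)

```text
time: 0.77
tool_pos: [0.4002, 0.3585, 0.3277]
ee_rot: [-0.0, 0.134, 0.991, -0.0]
contact_force: [0.6, 0.8, 0.6]
opening: -0.004
grasp_force: 0.0
```

Emit:
arm_command([
  {"twist": [0,0,0],"dp": [8,-40,5],"hand": 0},
  {"twist": [0,0,0],"dp": [8,-40,5],"hand": 0},
  {"twist": [0,0,0],"dp": [8,-40,5],"hand": 0},
  {"twist": [0,0,0],"dp": [8,-40,5],"hand": 0},
  {"twist": [0,0,0],"dp": [8,-40,5],"hand": 0},
  {"twist": [0,0,0],"dp": [8,-40,5],"hand": 0},
  {"twist": [0,0,0],"dp": [8,-40,5],"hand": 0},
  {"twist": [0,0,0],"dp": [8,-40,5],"hand": 0},
])

```text
time: 1.43
tool_pos: [0.4631, 0.0383, 0.3675]
ee_rot: [-0.0, 0.134, 0.991, -0.0]
contact_force: [0.6, 0.7, -1.1]
opening: 0.0
grasp_force: 0.0
```

```bash
cat > st.py <<'E'
from bench import manip
import numpy as np
from scipy.spatial.transform import Rotation as R
np.set_printoptions(precision=3,suppress=True)
C=np.array([.497,-.0804,0]);Y=-.27;A=np.array([[np.cos(Y),-np.sin(Y),0],[np.sin(Y),np.cos(Y),0],[0,0,1]])
s=manip.read_state()
def car(p): return A.T@(p-C)
w,x,y,z=s["ee_rot"];M=A.T@R.from_quat([x,y,z,w]).as_matrix()
if __name__=="__main__":
    print("t",s["time"],"q",s["q"],"tcp",s["tool_pos"],"carton",car(s["tool_pos"])*1e3,"toolz",M[:,2],"tooly",M[:,1],"F",A.T@s["contact_force"],s["opening"])
E
python3 st.py
```

```text
t 1.4333 q [-0.138  0.16   0.003  1.642 -0.001  1.339  1.168] tcp [0.463 0.038 0.367] carton [-64.281 105.33  367.495] toolz [-0. -0. -1.] tooly [-0.001  1.    -0.   ] F [ 0.371  0.792 -1.086] 0.0003500368137128563
```

Emit:
arm_command([
  {"twist": [0.0945,-0.026,0],"dp": [-1,-34,-6],"hand": 0},
  {"twist": [0.0945,-0.026,0],"dp": [-1,-34,-6],"hand": 0},
  {"twist": [0.0945,-0.026,0],"dp": [-1,-34,-10],"hand": 0},
  {"twist": [0.0945,-0.026,0],"dp": [-1,-34,-10],"hand": 0},
  {"twist": [0.0945,-0.026,0],"dp": [-1,-34,-15],"hand": 0},
  {"twist": [0.0945,-0.026,0],"dp": [-1,-34,-15],"hand": 0},
  {"twist": [0.0945,-0.026,0],"dp": [-1,-34,-22],"hand": 0},
  {"twist": [0.0945,-0.026,0],"dp": [-1,-34,-30],"hand": 0},
])

```text
time: 2.1
tool_pos: [0.4557, -0.2272, 0.2572]
ee_rot: [0.052, 0.123, 0.918, 0.374]
contact_force: [2.3, -0.8, 0.3]
opening: -0.002
grasp_force: 0.0
```

```bash
python3 st.py
```

```text
t 2.1 q [ 0.73   0.551  0.176  1.656 -0.692  1.505  2.46 ] tcp [ 0.456 -0.227  0.257] carton [  -0.622 -152.483  257.158] toolz [ 0.002  0.699 -0.715] tooly [-0.003  0.715  0.699] F [ 2.416 -0.188  0.32 ] -0.0018338635859550933
```

Emit:
arm_command([
  {"twist": [0,0,0],"dp": [0,0,-13],"hand": 0},
  {"twist": [0,0,0],"dp": [0,0,-13],"hand": 0},
  {"twist": [0,0,0],"dp": [4,15,-16],"hand": 0},
  {"twist": [0,0,0],"dp": [4,15,-16],"hand": 0},
  {"twist": [0,0,0],"dp": [4,15,-16],"hand": 0},
  {"twist": [0,0,0],"dp": [4,15,-16],"hand": 0},
  {"twist": [0,0,0],"dp": [4,15,-16],"hand": 0},
  {"twist": [0,0,0],"dp": [4,14,-14],"hand": 0},
])

```text
time: 2.77
tool_pos: [0.4801, -0.1326, 0.1372]
ee_rot: [0.049, 0.122, 0.919, 0.372]
contact_force: [-3.5, -12.7, 11.2]
opening: -0.003
grasp_force: 11.8
```

```bash
python3 st.py
python3 - <<'E'
from bench import manip
import cv2,numpy as np
a=manip.camera("scene")["pixels"][130:290,240:420];b=manip.camera("top")["pixels"][130:290,240:420]
cv2.imwrite("pics/z1.png",cv2.resize(np.hstack([a,b]),None,fx=2.2,fy=2.2,interpolation=cv2.INTER_CUBIC))
E
```

```text
t 2.7667 q [ 0.618  0.637  0.111  1.907 -0.821  1.172  2.585] tcp [ 0.48  -0.133  0.137] carton [ -2.397 -54.802 137.195] toolz [-0.004  0.696 -0.718] tooly [-0.005  0.718  0.696] F [  0.036 -13.136  11.198] -0.002979902141608612
```

View pics/z1.png

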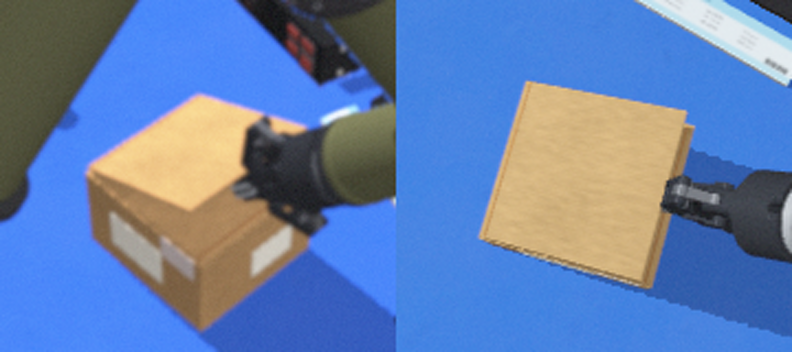

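The tool sits under the raised flap edge near (265,180) in the left crop. The 17 N force pushes back along the tool axis, so the knuckle is probably resting on the flap edge. I'll back off along the axis.

Emit:
arm_command([
  {"twist": [0,0,0],"dp": [-2,-7,7],"hand": 0},
  {"twist": [0,0,0],"dp": [-2,-7,7],"hand": 0},
  {"twist": [0,0,0],"dp": [0,0,0],"hand": 0},
])

```text
time: 3.12
tool_pos: [0.476, -0.1516, 0.153]
ee_rot: [0.051, 0.124, 0.919, 0.371]
contact_force: [1.2, 0.1, 0.1]
opening: 0.004
grasp_force: 0.0
```

```bash
python3 st.py
```

```text
t 3.1167 q [ 0.64   0.623  0.126  1.873 -0.794  1.22   2.568] tcp [ 0.476 -0.152  0.153] carton [ -1.23  -74.195 152.96 ] toolz [ 0.     0.695 -0.719] tooly [-0.003  0.719  0.695] F [1.132 0.451 0.066] 0.004128775506756839
```

```bash
cat > arc.py <<'E'
import sys
from st import *
# tip arc about hinge: side(+1 outer), list of (phi,r mm) waypoints -> world dp rows from current pose
def rows(side,pts):
    hz=117.5 if side>0 else 112.5
    prev=car(s["tool_pos"])*1e3; o=[]
    for f,r in pts:
        p=np.array([prev[0],side*(88-r*np.cos(f)),hz+r*np.sin(f)])
        o.append((A@(p-prev)).round(0).astype(int).tolist()); prev=p
    print(o)
E
python3 - <<'E'
from arc import *
ph=np.r_[.189,.189+.085*np.arange(1,8)]
rows(1,list(zip(ph,np.linspace(157,140,8))))
E
```

```text
[[2, 8, -6], [1, 5, 12], [2, 6, 12], [2, 7, 11], [2, 8, 10], [2, 8, 9], [2, 9, 8], [3, 10, 7]]
```

Emit:
arm_command([
  {"twist": [0,0,0],"dp": [2,8,-6],"hand": 0},
  {"twist": [0,0,0],"dp": [1,5,12],"hand": 0},
  {"twist": [0,0,0],"dp": [2,6,12],"hand": 0},
  {"twist": [0,0,0],"dp": [2,7,11],"hand": 0},
])

```text
time: 3.45
tool_pos: [0.4826, -0.1223, 0.181]
ee_rot: [0.049, 0.124, 0.918, 0.373]
contact_force: [-0.8, -1.0, -0.5]
opening: 0.001
grasp_force: 0.5
```

```bash
python3 st.py;  python3 - <<'E'
from bench import manip
import cv2,numpy as np
a=manip.camera("scene")["pixels"][130:290,240:420];b=manip.camera("top")["pixels"][130:290,240:420]
cv2.imwrite("pics/z2.png",cv2.resize(np.hstack([a,b]),None,fx=2.2,fy=2.2,interpolation=cv2.INTER_CUBIC))
E
```

```text
t 3.45 q [ 0.595  0.568  0.12   1.885 -0.802  1.231  2.504] tcp [ 0.483 -0.122  0.181] carton [ -2.687 -44.193 180.996] toolz [-0.004  0.697 -0.717] tooly [-0.001  0.717  0.697] F [-0.484 -1.201 -0.515] 0.0014102806380490514
```

View pics/z2.png

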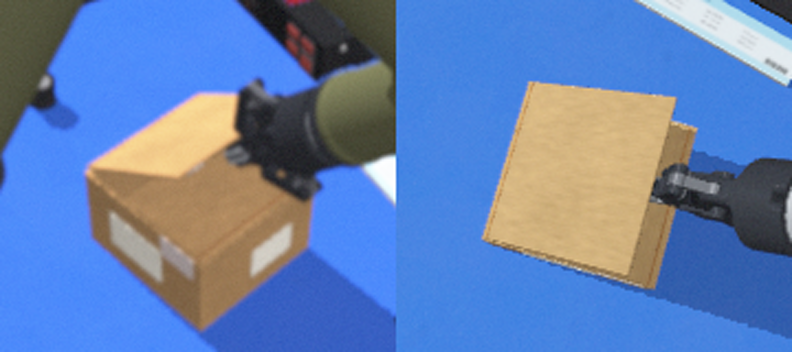

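The flap is lifting on the fingertip at about (660,185) and the carton hasn't moved. I'll continue the arc.

Run:
```python
from arc import *
ph=.448+.09*np.arange(1,17)
rows(1,list(zip(ph,np.r_[np.linspace(146,138,8),np.full(8,138)])))
```

```text
[[2, 6, 10], [2, 8, 10], [2, 9, 9], [3, 9, 9], [3, 10, 8], [3, 11, 7], [3, 11, 5], [3, 11, 4], [3, 11, 4], [3, 12, 3], [3, 12, 2], [3, 12, 1], [3, 12, 0], [3, 12, -1], [3, 12, -2], [3, 12, -3]]
```

Emit:
arm_command([
  {"twist": [0,0,0],"dp": [2,6,10],"hand": 0},
  {"twist": [0,0,0],"dp": [2,8,10],"hand": 0},
  {"twist": [0,0,0],"dp": [2,9,9],"hand": 0},
  {"twist": [0,0,0],"dp": [3,9,9],"hand": 0},
  {"twist": [0,0,0],"dp": [3,10,8],"hand": 0},
  {"twist": [0,0,0],"dp": [3,11,7],"hand": 0},
  {"twist": [0,0,0],"dp": [3,11,5],"hand": 0},
  {"twist": [0,0,0],"dp": [3,11,4],"hand": 0},
])

```text
time: 4.22
tool_pos: [0.5039, -0.0469, 0.2424]
ee_rot: [0.049, 0.123, 0.918, 0.373]
contact_force: [0.2, -0.9, 0.9]
opening: 0.0
grasp_force: 0.4
```

```bash
python3 st.py
```

```text
t 4.2167 q [ 0.469  0.448  0.097  1.893 -0.833  1.229  2.333] tcp [ 0.504 -0.047  0.242] carton [ -2.243  34.158 242.405] toolz [-0.003  0.697 -0.717] tooly [-0.001  0.717  0.697] F [ 0.433 -0.851  0.936] 0.00014109645712906817
```

Emit:
arm_command([
  {"twist": [0,0,0],"dp": [3,11,4],"hand": 0},
  {"twist": [0,0,0],"dp": [3,12,3],"hand": 0},
  {"twist": [0,0,0],"dp": [3,12,2],"hand": 0},
  {"twist": [0,0,0],"dp": [3,12,1],"hand": 0},
  {"twist": [0,0,0],"dp": [3,12,0],"hand": 0},
  {"twist": [0,0,0],"dp": [3,12,-1],"hand": 0},
  {"twist": [0,0,0],"dp": [3,12,-2],"hand": 0},
  {"twist": [0,0,0],"dp": [3,12,-3],"hand": 0},
])

```text
time: 4.88
tool_pos: [0.5278, 0.048, 0.2454]
ee_rot: [0.049, 0.124, 0.918, 0.373]
contact_force: [-0.3, 0.0, 0.1]
opening: 0.003
grasp_force: 0.3
```

```bash
python3 st.py
python3 - <<'E'
from arc import *
p=car(s["tool_pos"])*1e3;f=np.arctan2(p[2]-117.5,88-p[1]);r=np.hypot(p[2]-117.5,88-p[1]);print(f,r)
ph=np.r_[f+.06*np.arange(1,4), ];ph=np.r_[ph,ph[-1]+.03*np.arange(1,11)]
print(ph);rows(1,[(q,r) for q in ph])
E
```

```text
t 4.8833 q [ 0.317  0.412  0.044  1.947 -0.915  1.099  2.232] tcp [0.528 0.048 0.245] carton [ -4.591 132.006 245.368] toolz [-0.004  0.697 -0.717] tooly [-0.001  0.717  0.697] F [-0.268 -0.024  0.131] 0.003043736034797421
1.9022547792575106 135.2283643276723
[1.962 2.022 2.082 2.112 2.142 2.172 2.202 2.232 2.262 2.292 2.322 2.352
 2.382]
[[2, 7, -3], [2, 7, -3], [2, 7, -4], [1, 3, -2], [1, 3, -2], [1, 3, -2], [1, 3, -2], [1, 3, -2], [1, 3, -3], [1, 3, -3], [1, 3, -3], [1, 3, -3], [1, 3, -3]]
```

Emit:
arm_command([
  {"twist": [0,0,0],"dp": [2,7,-3],"hand": 0},
  {"twist": [0,0,0],"dp": [2,7,-3],"hand": 0},
  {"twist": [0,0,0],"dp": [2,7,-4],"hand": 0},
  {"twist": [0,0,0],"dp": [1,3,-2],"hand": 0},
  {"twist": [0,0,0],"dp": [1,3,-2],"hand": 0},
  {"twist": [0,0,0],"dp": [1,3,-2],"hand": 0},
])

```text
time: 5.38
tool_pos: [0.5367, 0.0767, 0.2293]
ee_rot: [0.049, 0.124, 0.918, 0.373]
contact_force: [-0.8, -0.7, 0.4]
opening: 0.001
grasp_force: 0.3
```

Emit:
arm_command([
  {"twist": [0,0,0],"dp": [1,2,-2],"hand": 0},
  {"twist": [0,0,0],"dp": [0,2,-1],"hand": 0},
])

```text
time: 5.55
tool_pos: [0.5379, 0.0806, 0.2263]
ee_rot: [0.049, 0.124, 0.918, 0.373]
contact_force: [0.1, -0.9, -0.5]
opening: 0.002
grasp_force: 0.2
```

```bash
cat > f.py <<'E'
from arc import *
p=car(s["tool_pos"])*1e3
for sd,hz in((1,117.5),(-1,112.5)):
    print(sd,np.arctan2(p[2]-hz,88-sd*p[1]),np.hypot(p[2]-hz,88-sd*p[1]))
print(p,"F",A.T@s["contact_force"],s["time"],"effort",s["effort"])
E
python3 f.py
```

```text
1 2.1929028515398423 133.9174025904613
-1 0.4212496483343541 278.37615576451486
[ -3.564 166.04  226.328] F [ 0.345 -0.867 -0.519] 5.55 effort [ -0.226 -50.567  -0.871 -18.179  -2.512   2.643  -0.002]
```

Emit:
arm_command([
  {"twist": [0,0,0],"dp": [1,2,-2],"hand": 0},
  {"twist": [0,0,0],"dp": [0,1,-1],"hand": 0},
])

```text
time: 5.72
tool_pos: [0.5388, 0.0839, 0.2235]
ee_rot: [0.049, 0.124, 0.918, 0.373]
contact_force: [-0.4, -1.3, 1.3]
opening: -0.0
grasp_force: 0.2
```

```bash
python3 f.py
```

```text
1 2.225950552467122 133.67820698278996
-1 0.4070750923052102 280.35771354437577
[ -3.566 169.448 223.501] F [-0.06  -1.375  1.288] 5.7167 effort [ -0.059 -50.658  -0.663 -18.015  -2.422   2.489  -0.031]
```

Emit:
arm_command([
  {"twist": [0,0,0],"dp": [0,2,-2],"hand": 0},
  {"twist": [0,0,0],"dp": [0,1,-1],"hand": 0},
  {"twist": [0,0,0],"dp": [0,0,0],"hand": 0},
])

```text
time: 5.97
tool_pos: [0.5384, 0.087, 0.2204]
ee_rot: [0.049, 0.124, 0.918, 0.373]
contact_force: [-0.1, 0.3, 0.5]
opening: 0.004
grasp_force: 0.0
```

```bash
python3 f.py
```

```text
1 2.2575915155816264 133.100450161054
-1 0.39291368175062125 281.87346103916354
[ -4.73  172.394 220.424] F [-0.167  0.22   0.549] 5.9667 effort [ -0.046 -50.775  -0.677 -18.065  -2.577   2.356   0.04 ]
```

Emit:
arm_command([
  {"twist": [0,0,0],"dp": [1,2,-2],"hand": 0},
  {"twist": [0,0,0],"dp": [0,1,-1],"hand": 0},
  {"twist": [0,0,0],"dp": [0,1,-1],"hand": 0},
])

```text
time: 6.22
tool_pos: [0.5397, 0.0909, 0.2165]
ee_rot: [0.049, 0.124, 0.918, 0.373]
contact_force: [-0.0, 0.5, 0.7]
opening: -0.003
grasp_force: 0.2
```

```bash
python3 f.py
```

```text
1 2.2998049340190394 132.78752431795297
-1 0.3748086189480258 284.1824229025106
[ -4.545 176.454 216.538] F [-0.181  0.507  0.72 ] 6.2167 effort [ -0.122 -50.851  -0.822 -17.69   -2.362   2.55   -0.034]
```

Emit:
arm_command([
  {"twist": [0,0,0],"dp": [0,1,-1],"hand": 0},
  {"twist": [0,0,0],"dp": [1,1,-1],"hand": 0},
  {"twist": [0,0,0],"dp": [0,1,-1],"hand": 0},
])

```text
time: 6.47
tool_pos: [0.5407, 0.0942, 0.2146]
ee_rot: [0.049, 0.123, 0.918, 0.373]
contact_force: [-2.0, -2.3, 10.0]
opening: -0.001
grasp_force: 4.2
```

```bash
python3 f.py
```

```text
1 2.3287443252988207 133.76317730655433
-1 0.3642000990584964 286.7621960372936
[ -4.437 179.953 214.645] F [-1.311 -2.736 10.006] 6.4667 effort [ -0.792 -46.374  -0.524 -16.21   -1.462   0.994  -0.065]
```

Contact at 10 N shows the outer flap is on its stop, at about 2.35 rad. Next I'll retreat and re-orient for the inner flap.

Emit:
arm_command([
  {"twist": [0,0,0],"dp": [-2,-7,7],"hand": 0},
  {"twist": [0,0,0],"dp": [-4,-14,14],"hand": 0},
  {"twist": [0,0,0],"dp": [-4,-14,16],"hand": 0},
  {"twist": [0,0,0],"dp": [-4,-14,20],"hand": 0},
  {"twist": [0,0,0],"dp": [-4,-14,24],"hand": 0},
  {"twist": [0,0,0],"dp": [-4,-14,24],"hand": 0},
  {"twist": [0,0,0],"dp": [-4,-14,14],"hand": 0},
])

```text
time: 7.05
tool_pos: [0.5143, 0.0015, 0.3352]
ee_rot: [0.05, 0.124, 0.919, 0.372]
contact_force: [0.8, 0.4, 0.4]
opening: 0.004
grasp_force: 0.0
```

```bash
python3 f.py
python3 - <<'E'
from st import *
import cv2
t=.7;z=np.array([0,-np.sin(t),-np.cos(t)]);y=np.array([-1,0,0]);T=np.c_[np.cross(y,z),y,z]
v=R.from_matrix(A@T@M.T@A.T).as_rotvec();print(s["q"],v,np.linalg.norm(v),v/16)
for n in("scene","top"):
    c=manip.camera(n);cv2.imwrite(f"pics/{n}1.png",c["pixels"]);np.savez(n+"1.npz",**c)
a=cv2.imread("pics/scene1.png")[130:290,240:420];b=cv2.imread("pics/top1.png")[130:290,240:420]
cv2.imwrite("pics/z3.png",cv2.resize(np.hstack([a,b]),None,fx=2.2,fy=2.2,interpolation=cv2.INTER_CUBIC))
E
```

```text
1 1.5505444129444077 217.70854106226344
-1 0.9142227659086046 281.1099086876603
[ -5.151  83.591 335.164] F [0.686 0.598 0.354] 7.05 effort [ -1.61  -46.869  -0.046 -21.448  -3.238   1.432  -0.201]
[ 0.377  0.322  0.091  1.8   -0.813  1.318  2.105] [-1.109  0.244  1.689] 2.0351169768204023 [-0.069  0.015  0.106]
```

View pics/z3.png

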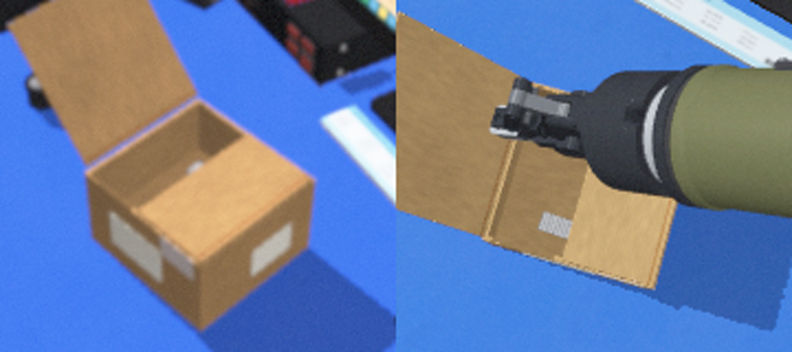

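Emit:
arm_command([
  {"twist": [-0.0652,0.0144,0.0994],"dp": [0,-3,0],"hand": 0},
  {"twist": [-0.0652,0.0144,0.0994],"dp": [0,-3,0],"hand": 0},
  {"twist": [-0.0652,0.0144,0.0994],"dp": [0,-3,0],"hand": 0},
  {"twist": [-0.0652,0.0144,0.0994],"dp": [0,-3,0],"hand": 0},
  {"twist": [-0.0652,0.0144,0.0994],"dp": [0,-3,0],"hand": 0},
  {"twist": [-0.0652,0.0144,0.0994],"dp": [0,-3,0],"hand": 0},
  {"twist": [-0.0652,0.0144,0.0994],"dp": [0,-3,0],"hand": 0},
  {"twist": [-0.0652,0.0144,0.0994],"dp": [0,-3,0],"hand": 0},
])

```text
time: 7.82
tool_pos: [0.5148, -0.0211, 0.3319]
ee_rot: [-0.12, -0.235, 0.958, 0.111]
contact_force: [0.2, 0.1, 0.0]
opening: 0.002
grasp_force: 0.0
```

Emit:
arm_command([
  {"twist": [-0.0652,0.0144,0.0994],"dp": [0,-3,0],"hand": 0},
  {"twist": [-0.0652,0.0144,0.0994],"dp": [0,-3,0],"hand": 0},
  {"twist": [-0.0652,0.0144,0.0994],"dp": [0,-3,0],"hand": 0},
  {"twist": [-0.0652,0.0144,0.0994],"dp": [0,-3,0],"hand": 0},
  {"twist": [-0.0652,0.0144,0.0994],"dp": [0,-3,0],"hand": 0},
  {"twist": [-0.0652,0.0144,0.0994],"dp": [0,-3,0],"hand": 0},
  {"twist": [-0.0652,0.0144,0.0994],"dp": [0,0,0],"hand": 0},
  {"twist": [-0.0652,0.0144,0.0994],"dp": [0,0,0],"hand": 0},
])

```text
time: 8.48
tool_pos: [0.5149, -0.0384, 0.3318]
ee_rot: [-0.261, -0.54, 0.781, -0.175]
contact_force: [-0.6, -0.2, 0.2]
opening: -0.003
grasp_force: 0.0
```

```bash
python3 st.py
python3 - <<'E'
from st import *
t=.7;z=np.array([0,-np.sin(t),-np.cos(t)]);y=np.array([-1,0,0]);T=np.c_[np.cross(y,z),y,z]
print(R.from_matrix(A@T@M.T@A.T).as_rotvec())
E
```

```text
t 8.4833 q [-0.256  0.465 -0.078  1.482  0.506  1.641  2.367] tcp [ 0.515 -0.038  0.332] carton [  6.024  45.235 331.761] toolz [-0.063 -0.593 -0.803] tooly [-0.996  0.093  0.009] F [-0.514 -0.355  0.242] -0.0026092219219022296
[-0.061  0.011  0.093]
```

Run:
```python
from st import *
t=.4;z=np.array([0,-np.sin(t),-np.cos(t)]);y=np.array([-1,0,0]);T=np.c_[np.cross(y,z),y,z]
v=R.from_matrix(A@T@M.T@A.T).as_rotvec();print(v,v/4)
d=A@(np.array([0,.026,.160])-car(s["tool_pos"]));print(d*1e3)
# inner flap edge check from the earlier picture: measured corner of the edge at near wall
c=dict(np.load("top1.npz"));from h import onz
for uv in[(240+(562-396)/2.2,130+258/2.2),(240+(588-396)/2.2,130+165/2.2)]:print(car(onz(c,uv,.1145))*1e3)
c=dict(np.load("scene1.npz"))
for uv in[(240+134/2.2,130+210/2.2),(240+242/2.2,130+134/2.2)]:print(car(onz(c,uv,.1145))*1e3)
```

```text
[ 0.224 -0.083  0.092] [ 0.056 -0.021  0.023]
[ -10.936  -16.931 -171.761]
[-80.067   9.376 114.5  ]
[ 17.129   9.206 114.5  ]
[-87.074   9.621 114.5  ]
[ 72.718   9.728 114.5  ]
```

Emit:
arm_command([
  {"twist": [0.056,-0.021,0.023],"dp": [-3,-5,-10],"hand": 0},
  {"twist": [0.056,-0.021,0.023],"dp": [-3,-4,-20],"hand": 0},
  {"twist": [0.056,-0.021,0.023],"dp": [-3,-4,-25],"hand": 0},
  {"twist": [0.056,-0.021,0.023],"dp": [-2,-4,-30],"hand": 0},
  {"twist": [0,0,0],"dp": [0,0,-30],"hand": 0},
  {"twist": [0,0,0],"dp": [0,0,-30],"hand": 0},
  {"twist": [0,0,0],"dp": [0,0,-27],"hand": 0},
  {"twist": [0,0,0],"dp": [0,0,0],"hand": 0},
])

```text
time: 9.15
tool_pos: [0.5003, -0.056, 0.1559]
ee_rot: [-0.16, -0.592, 0.781, -0.116]
contact_force: [-0.7, -0.6, -0.2]
opening: 0.001
grasp_force: 0.0
```

```bash
python3 st.py;python3 - <<'E'
from bench import manip
import cv2,numpy as np
a=manip.camera("scene")["pixels"][130:290,240:420];b=manip.camera("top")["pixels"][130:290,240:420]
cv2.imwrite("pics/z4.png",cv2.resize(np.hstack([a,b]),None,fx=2.2,fy=2.2,interpolation=cv2.INTER_CUBIC))
E
```

```text
t 9.15 q [-0.115  0.492 -0.108  1.852  0.461  1.054  2.37 ] tcp [ 0.5   -0.056  0.156] carton [ -3.306  24.409 155.869] toolz [-0.01  -0.389 -0.921] tooly [-1.     0.005  0.008] F [-0.53  -0.743 -0.178] 0.0005444307757013819
```

View pics/z4.png

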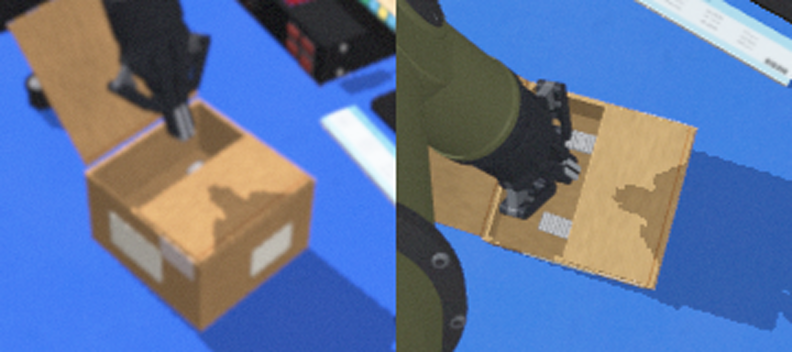

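The top view shows the fingertips at about (570,165), between the two strips and clear of the inner flap edge (~(590,165)). I'll descend slowly.

Emit:
arm_command([
  {"twist": [0,0,0],"dp": [3,0,-15],"hand": 0},
  {"twist": [0,0,0],"dp": [0,0,-15],"hand": 0},
  {"twist": [0,0,0],"dp": [0,0,-14],"hand": 0},
  {"twist": [0,0,0],"dp": [0,0,-10],"hand": 0},
])

```text
time: 9.58
tool_pos: [0.5075, -0.0558, 0.1073]
ee_rot: [-0.156, -0.591, 0.782, -0.12]
contact_force: [0.3, 0.5, -0.7]
opening: 0.001
grasp_force: 0.0
```

Emit:
arm_command([
  {"twist": [0,0,0],"dp": [0,0,-8],"hand": 0},
  {"twist": [0,0,0],"dp": [0,0,-8],"hand": 0},
  {"twist": [0,0,0],"dp": [0,0,-8],"hand": 0},
  {"twist": [0,0,0],"dp": [0,0,0],"hand": 0},
])

```text
time: 9.92
tool_pos: [0.5063, -0.0562, 0.0817]
ee_rot: [-0.158, -0.591, 0.782, -0.119]
contact_force: [0.2, 0.4, -0.0]
opening: -0.001
grasp_force: 0.0
```

```bash
python3 f.py
```

```text
1 -0.5224238899474725 71.7383817516241
-1 -0.26421861481368014 117.92293603133508
[ 2.45  25.831 81.704] F [ 0.1    0.441 -0.037] 9.9167 effort [ -0.007 -58.663   1.107 -15.53    1.241   1.317  -0.171]
```

Emit:
arm_command([
  {"twist": [0,0,0],"dp": [0,0,-7],"hand": 0},
  {"twist": [0,0,0],"dp": [-2,-6,0],"hand": 0},
  {"twist": [0,0,0],"dp": [-2,-6,0],"hand": 0},
  {"twist": [0,0,0],"dp": [-1,-3,0],"hand": 0},
  {"twist": [0,0,0],"dp": [0,0,0],"hand": 0},
])

```text
time: 10.33
tool_pos: [0.5011, -0.0728, 0.0761]
ee_rot: [-0.157, -0.59, 0.783, -0.119]
contact_force: [-0.2, -0.5, -0.8]
opening: 0.001
grasp_force: 0.0
```

```bash
python3 f.py
```

```text
1 -0.48002479719547964 89.7256806993006
-1 -0.361313157823826 103.06965908522716
[ 1.911  8.415 76.065] F [-0.016 -0.541 -0.837] 10.3333 effort [ -0.163 -57.938   1.083 -14.752   1.103   1.51    0.07 ]
```

Emit:
arm_command([
  {"twist": [0,0,0],"dp": [0,-1,4],"hand": 0},
  {"twist": [0,0,0],"dp": [0,-1,4],"hand": 0},
  {"twist": [0,0,0],"dp": [0,0,4],"hand": 0},
])

```text
time: 10.58
tool_pos: [0.5016, -0.0727, 0.088]
ee_rot: [-0.157, -0.591, 0.782, -0.119]
contact_force: [-0.4, 1.4, -1.6]
opening: 0.001
grasp_force: 0.6
```

```bash
python3 f.py
```

```text
1 -0.35555551444786077 84.65478493441051
-1 -0.24798820427320337 99.68978787130807
[ 2.339  8.64  88.031] F [-0.713  1.229 -1.608] 10.5833 effort [  0.649 -57.619   1.813 -15.543   1.504   1.598  -0.081]
```

Run:
```python
from arc import *
p=car(s["tool_pos"])*1e3
ph=-.248+.07*np.arange(1,17)
rows(-1,list(zip(ph,np.linspace(99,84,16))))
```

```text
[[0, 1, 7], [0, 0, 7], [0, 0, 7], [0, -1, 7], [0, -1, 7], [-1, -2, 6], [-1, -2, 6], [-1, -3, 6], [-1, -3, 6], [-1, -3, 5], [-1, -4, 5], [-1, -4, 5], [-1, -4, 4], [-1, -4, 4], [-1, -5, 4], [-1, -5, 3]]
```

Emit:
arm_command([
  {"twist": [0,0,0],"dp": [0,0,7],"hand": 0},
  {"twist": [0,0,0],"dp": [0,0,7],"hand": 0},
  {"twist": [0,0,0],"dp": [0,0,7],"hand": 0},
  {"twist": [0,0,0],"dp": [0,-1,7],"hand": 0},
])

```text
time: 10.92
tool_pos: [0.5018, -0.074, 0.1166]
ee_rot: [-0.157, -0.591, 0.782, -0.119]
contact_force: [0.1, 0.9, -1.5]
opening: -0.001
grasp_force: 0.5
```

```bash
python3 f.py;python3 - <<'E'
from bench import manip
import cv2,numpy as np
a=manip.camera("scene")["pixels"][130:290,240:420];b=manip.camera("top")["pixels"][130:290,240:420]
cv2.imwrite("pics/z5.png",cv2.resize(np.hstack([a,b]),None,fx=2.2,fy=2.2,interpolation=cv2.INTER_CUBIC))
E
```

```text
1 -0.011079542292103084 80.55768527701315
-1 0.04300744989686978 95.5355988028871
[  2.965   7.447 116.607] F [-0.119  0.889 -1.463] 10.9167 effort [  0.14  -56.093   1.399 -16.71    1.553   1.512  -0.227]
```

View pics/z5.png

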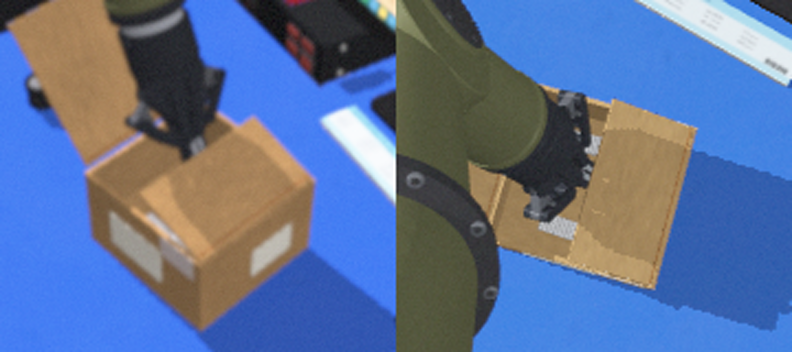

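The inner flap is lifting: its edge at (190,150) sits on the fingertip. Continuing the arc.

Emit:
arm_command([
  {"twist": [0,0,0],"dp": [0,-1,7],"hand": 0},
  {"twist": [0,0,0],"dp": [-1,-2,6],"hand": 0},
  {"twist": [0,0,0],"dp": [-1,-2,6],"hand": 0},
  {"twist": [0,0,0],"dp": [-1,-3,6],"hand": 0},
  {"twist": [0,0,0],"dp": [-1,-3,6],"hand": 0},
  {"twist": [0,0,0],"dp": [-1,-4,5],"hand": 0},
  {"twist": [0,0,0],"dp": [-1,-4,5],"hand": 0},
  {"twist": [0,0,0],"dp": [-1,-5,5],"hand": 0},
])

```text
time: 11.68
tool_pos: [0.4942, -0.0985, 0.1621]
ee_rot: [-0.157, -0.591, 0.782, -0.119]
contact_force: [-0.1, 2.3, -0.5]
opening: -0.004
grasp_force: 0.6
```

```bash
python3 f.py
python3 - <<'E'
from arc import *
p=car(s["tool_pos"])*1e3
f=np.arctan2(p[2]-112.5,88+p[1]);r=np.hypot(p[2]-112.5,88+p[1])
ph=f+.09*np.arange(1,17)
rows(-1,list(zip(ph,np.r_[np.linspace(r,75,8),np.full(8,75)])))
E
```

```text
1 0.39758799091076075 115.18356943349357
-1 0.6177852934256596 85.62827547435703
[  2.129 -18.199 162.099] F [-0.733  2.186 -0.521] 11.6833 effort [ -0.078 -53.355   1.351 -19.221   1.899   1.333  -0.284]
[[-1, -5, 6], [-2, -6, 5], [-2, -6, 4], [-2, -7, 3], [-2, -7, 2], [-2, -7, 2], [-2, -7, 1], [-2, -7, 0], [-2, -6, 1], [-2, -6, 1], [-2, -7, 0], [-2, -6, -1], [-2, -6, -1], [-2, -6, -2], [-2, -6, -2], [-2, -6, -3]]
```

Emit:
arm_command([
  {"twist": [0,0,0],"dp": [-1,-5,6],"hand": 0},
  {"twist": [0,0,0],"dp": [-2,-6,5],"hand": 0},
  {"twist": [0,0,0],"dp": [-2,-6,4],"hand": 0},
  {"twist": [0,0,0],"dp": [-2,-7,3],"hand": 0},
  {"twist": [0,0,0],"dp": [-2,-7,2],"hand": 0},
  {"twist": [0,0,0],"dp": [-2,-7,2],"hand": 0},
  {"twist": [0,0,0],"dp": [-2,-7,1],"hand": 0},
  {"twist": [0,0,0],"dp": [-2,-7,0],"hand": 0},
])

```text
time: 12.35
tool_pos: [0.4794, -0.151, 0.1849]
ee_rot: [-0.157, -0.591, 0.782, -0.119]
contact_force: [0.8, 0.4, 0.7]
opening: 0.0
grasp_force: 0.7
```

```bash
python3 f.py
python3 - <<'E'
from arc import *
p=car(s["tool_pos"])*1e3
f=np.arctan2(p[2]-112.5,88+p[1]);r=np.hypot(p[2]-112.5,88+p[1])
ph=f+.08*np.arange(1,17)
rows(-1,[(q,r) for q in ph])
E
```

```text
1 0.3969017750369858 174.29457380123506
-1 1.3630680643301027 73.9659252612531
[  1.914 -72.745 184.876] F [0.692 0.653 0.704] 12.35 effort [ -0.199 -50.573   1.342 -19.442   1.631   1.633  -0.189]
[[-2, -6, 1], [-2, -6, 1], [-2, -6, 0], [-2, -6, 0], [-2, -6, -1], [-2, -6, -1], [-2, -5, -2], [-1, -5, -2], [-1, -5, -3], [-1, -5, -3], [-1, -5, -3], [-1, -4, -4], [-1, -4, -4], [-1, -4, -5], [-1, -3, -5], [-1, -3, -5]]
```

Emit:
arm_command([
  {"twist": [0,0,0],"dp": [-2,-6,1],"hand": 0},
  {"twist": [0,0,0],"dp": [-2,-6,1],"hand": 0},
  {"twist": [0,0,0],"dp": [-2,-6,0],"hand": 0},
  {"twist": [0,0,0],"dp": [-2,-6,0],"hand": 0},
  {"twist": [0,0,0],"dp": [-2,-6,-1],"hand": 0},
  {"twist": [0,0,0],"dp": [-2,-6,-1],"hand": 0},
  {"twist": [0,0,0],"dp": [-2,-5,-2],"hand": 0},
  {"twist": [0,0,0],"dp": [0,0,0],"hand": 0},
])

```text
time: 13.02
tool_pos: [0.4647, -0.1927, 0.1824]
ee_rot: [-0.158, -0.59, 0.783, -0.119]
contact_force: [0.2, 0.4, 0.1]
opening: 0.003
grasp_force: 0.0
```

```bash
python3 f.py
```

```text
1 0.306960547334666 214.8905916760045
-1 1.962018631590592 75.64756553192517
[  -1.165 -116.846  182.432] F [0.115 0.428 0.101] 13.0167 effort [ -0.076 -50.067   0.848 -19.705   1.525   0.905   0.114]
```

Emit:
arm_command([
  {"twist": [0,0,0],"dp": [-1,-3,-1],"hand": 0},
  {"twist": [0,0,0],"dp": [-1,-2,-1],"hand": 0},
  {"twist": [0,0,0],"dp": [-1,-2,-1],"hand": 0},
  {"twist": [0,0,0],"dp": [0,0,0],"hand": 0},
])

```text
time: 13.35
tool_pos: [0.4624, -0.1985, 0.1795]
ee_rot: [-0.157, -0.591, 0.782, -0.119]
contact_force: [-0.4, 1.2, 0.4]
opening: -0.004
grasp_force: 0.0
```

```bash
python3 f.py
```

```text
1 0.28564922099952045 220.0033145414365
-1 2.0532764232261074 75.62551090923243
[  -1.865 -123.089  179.493] F [-0.738  1.09   0.399] 13.35 effort [  0.277 -49.824   1.226 -19.276   1.559   1.124   0.03 ]
```

Emit:
arm_command([
  {"twist": [0,0,0],"dp": [0,-2,-1],"hand": 0},
  {"twist": [0,0,0],"dp": [0,-1,-1],"hand": 0},
  {"twist": [0,0,0],"dp": [0,-1,-1],"hand": 0},
])

```text
time: 13.6
tool_pos: [0.4624, -0.2024, 0.1766]
ee_rot: [-0.157, -0.591, 0.782, -0.119]
contact_force: [-0.9, 1.2, 1.6]
opening: -0.004
grasp_force: 0.6
```

```bash
python3 f.py
```

```text
1 0.26842078011367215 222.78226928150968
-1 2.1152712499665105 74.91691733914908
[  -0.809 -126.805  176.584] F [-1.153  0.954  1.628] 13.6 effort [  0.124 -49.768   1.234 -19.478   1.6     0.964   0.007]
```

Emit:
arm_command([
  {"twist": [0,0,0],"dp": [-1,-1,-1],"hand": 0},
  {"twist": [0,0,0],"dp": [0,-1,-1],"hand": 0},
  {"twist": [0,0,0],"dp": [0,-1,-1],"hand": 0},
])

```text
time: 13.85
tool_pos: [0.4615, -0.2054, 0.1736]
ee_rot: [-0.157, -0.591, 0.782, -0.119]
contact_force: [-0.5, -0.0, 1.5]
opening: 0.002
grasp_force: 0.6
```

```bash
python3 f.py
```

```text
1 0.2519464324603129 225.0758992080261
-1 2.1726120488165135 74.13365254588442
[  -0.891 -129.97   173.609] F [-0.447 -0.133  1.525] 13.85 effort [  0.018 -49.729   1.161 -19.233   1.517   0.937  -0.005]
```

Emit:
arm_command([
  {"twist": [0,0,0],"dp": [0,-1,-1],"hand": 0},
  {"twist": [0,0,0],"dp": [-1,-1,-1],"hand": 0},
])

```text
time: 14.02
tool_pos: [0.4612, -0.207, 0.172]
ee_rot: [-0.157, -0.591, 0.782, -0.119]
contact_force: [-0.2, 4.8, 11.5]
opening: -0.001
grasp_force: 5.7
```

```bash
python3 f.py
```

```text
1 0.24317651899877976 226.2319692910172
-1 2.203126612175075 73.72901957167686
[  -0.693 -131.576  171.974] F [-1.443  4.53  11.499] 14.0167 effort [  2.377 -44.386   2.829 -16.465   1.537   0.763   0.019]
```

The inner flap is on its stop (12 N). I'll retreat and check.

Emit:
arm_command([
  {"twist": [0,0,0],"dp": [1,3,5],"hand": 0},
  {"twist": [0,0,0],"dp": [2,6,12],"hand": 0},
  {"twist": [0,0,0],"dp": [2,7,20],"hand": 0},
  {"twist": [0,0,0],"dp": [2,7,25],"hand": 0},
  {"twist": [0,0,0],"dp": [2,7,25],"hand": 0},
  {"twist": [0,0,0],"dp": [0,0,30],"hand": 0},
  {"twist": [0,0,0],"dp": [0,0,30],"hand": 0},
  {"twist": [0,0,0],"dp": [0,0,20],"hand": 0},
])

```text
time: 14.68
tool_pos: [0.4699, -0.1771, 0.3415]
ee_rot: [-0.156, -0.591, 0.782, -0.12]
contact_force: [0.6, -0.0, -1.1]
opening: -0.004
grasp_force: 0.0
```

Emit:
arm_command([
  {"twist": [0,0,0],"dp": [0,10,10],"hand": 0},
  {"twist": [0,0,0],"dp": [0,30,10],"hand": 0},
  {"twist": [0,0,0],"dp": [0,38,5],"hand": 0},
  {"twist": [0,0,0],"dp": [0,38,5],"hand": 0},
  {"twist": [0,0,0],"dp": [0,38,5],"hand": 0},
  {"twist": [0,0,0],"dp": [0,38,5],"hand": 0},
  {"twist": [0,0,0],"dp": [0,30,0],"hand": 0},
  {"twist": [0,0,0],"dp": [0,0,0],"hand": 0},
])

```text
time: 15.35
tool_pos: [0.4693, 0.0519, 0.3781]
ee_rot: [-0.156, -0.595, 0.78, -0.118]
contact_force: [-0.8, -0.3, -1.1]
opening: 0.003
grasp_force: 0.0
```

```bash
python3 f.py
python3 - <<'E'
from bench import manip
import cv2,numpy as np
P=[]
for n in("scene","top"):
    c=manip.camera(n);np.savez(n+"2.npz",**c);P.append(c["pixels"])
cv2.imwrite("pics/z6.png",cv2.resize(np.hstack([P[0][130:290,210:420],P[1][130:290,210:420]]),None,fx=1.9,fy=1.9,interpolation=cv2.INTER_CUBIC))
E
```

```text
1 1.6935113572771354 262.59924763802013
-1 0.9061340399302071 337.4615795596639
[-61.997 120.144 378.124] F [-0.712 -0.501 -1.102] 15.35 effort [ -0.078 -47.998  -0.122 -26.125   1.736   2.024  -1.004]
```

View pics/z6.png

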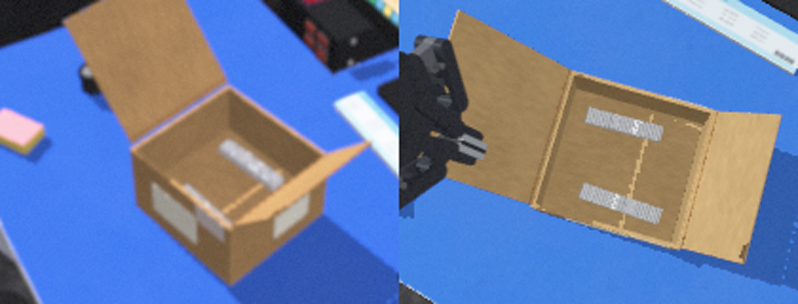

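Both flaps stand open with the strips exposed at (625,125) and (620,203), and the carton is in place. I'll check the angles numerically.

Run:
```python
from st import car,A,C,np
from h import *
s,t=load("scene2.npz"),load("top2.npz")
S=lambda x,y:(210+x/1.9,130+y/1.9); T=lambda x,y:(210+(x-399)/1.9,130+y/1.9)
for n,a,b in[("inF",S(371,143),T(780,115)),("inN",S(233,222),T(745,262))]:
    p,e=tri(s,a,t,b);p=car(p)*1e3;print(n,p,e,np.arctan2(p[2]-112.5,88+p[1]),np.hypot(p[2]-112.5,88+p[1]))
for n,c,uv,x in[("outN",s,S(65,21),-.083),("outF",t,T(458,10),.083)]:
    o,d=ray(c,uv);o=A.T@(o-C);d=A.T@d;p=(o+d*(x-o[0])/d[0])*1e3;print(n,p,np.arctan2(p[2]-117.5,88-p[1]),np.hypot(p[2]-117.5,88-p[1]))
for n,uv in[("LN",T(534,207)),("LF",T(572,72)),("RN",T(681,248)),("RF",T(717,112))]:print(n,car(onz(t,uv,.112))*1e3)
```

```text
inF [  82.112 -148.619  175.758] 0.003521935672172151 2.3348918553810387 87.61426122836308
inN [ -98.883 -135.798  183.498] 0.04504667698126843 2.1633295922198954 85.58869262721801
outN [-83.    198.749 247.688] 2.275689253552648 170.9222344712987
outF [ 83.    203.048 249.511] 2.287643004165573 175.10874677575254
LN [-82.875  87.377 112.   ]
LF [ 83.669  89.13  112.   ]
RN [-82.41  -88.687 112.   ]
RF [ 82.981 -89.623 112.   ]
```

```bash
python3 -c "
from bench import manip
print(manip.sign_off())"
```

```text
the job is handed in; nothing more can be done
None
```

I opened the outer flap first, then the inner one, pressing each back until it met its stop (about 2.3 rad). The strips lie exposed, the carton stayed within about 2 mm by camera, and the job was handed in at about 15 s with the robot clear. At one moment the gripper pressed on the outer flap's edge with about 17 N before I backed it off.

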